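Turn the reversible stop bar end for end and clamp it with the knurled thumbscrew

TASK

The next blanks are round, so the stop beside the cutting block needs its red vee end showing: slide the stop bar out from under the clamp bridge, lift it out, turn it end for end and lay it back in its channel with the vee pointing out over the cutting block. Push it home against the back stop, then screw the knurled brass thumbscrew down clockwise until you feel it bite and resist firmly, and stop there: finger-tight, not forced. Leave the bar clamped and home, and do not disturb the blank on the block, the glue bottle, the oil can or the tape roll.

Things in the scene. Friction and masses are not known exactly. Their poses are not given: they have to be found in the camera images.
- stop_holder: Blue stop holder bolted to the bench, 182 (x) x 100 x 78 mm high. Origin: on the bench, under the channel's centre line. +x runs along the channel to the back stop; the open front (-x, ends at x = -92 mm) faces the cutting block. Its channel, open at top and front, is 26 mm wide from the floor (z = 22 mm) to z = 28 mm, then bevelled out to 37 mm at its lips, z = 34 mm.
- home_face (a point): Back stop's face, against which the bar is pushed home; at x = +70, y = 0, z = 35 mm in the holder's frame. The back stop is a steel block 20 mm thick, its top at z = 52 mm
- channel_floor (a point): Middle of the channel floor where the channel is open from above, in front of the bridge; at x = -70, y = 0, z = 22 mm in the holder's frame
- bridge_top (a point): Middle of the top of the blue clamp bridge, on the screw axis; at x = +48, y = 0, z = 74 mm in the holder's frame. The bridge covers the channel from x = +36 to +60 mm and is 78 mm wide (y); its underside is at z = 60 mm. Its two bolt heads stand 4 mm up, 31 mm either side of the screw
- stop_bar: Loose steel bar 180 (x) x 22 x 26 mm high, 0.4 to 0.6 kg. Origin: under its centre. +x is the red end with a vee notch 19 mm wide, 12 mm deep; the -x end is square. At the start it lies in the channel, vee inwards (its +x along the holder's +x), up to 10 mm short of the back stop. Home, either way round, its origin is at x = -20, z = 22 mm in the holder's frame and 18 mm stand out of the front.
- vee_end (a point): Middle of the bar's red vee end: +90 mm along its x from its centre, 13 mm above its underside
- square_end (a point): Middle of the bar's square end: -90 mm along its x from its centre, 13 mm above its underside
- clamp_screw: The clamp screw. Origin: centre of the top of its knurled brass head, 36 mm in diameter, 22 mm high, on a vertical axis through the bridge; the top starts 99 to 103 mm above the bench. Turned clockwise seen from above, it sinks 1.27 mm per rad. Under the bridge its sprung steel foot starts clear of the bar; it takes between a fifth and over half a turn, not known, until it bites.
- head_grip (a point): Centre of the knurled head, 11 mm below its top, on the screw axis. Running free the screw takes about 0.1 N m; once the foot bites, the torque climbs by 0.2 to 0.4 N m per rad of turn of the hand. Stop at a total of 0.25 to 0.4 N m; above 0.6 N m it is forced. Standing still, its friction shifts the torque by up to 0.1 N m either way. When let go it eases back a little and stays clamped
- cutting_block: Grey plastic cutting block, 142 x 206 x 16 mm, fixed, butted to the front of the holder; origin under its centre. Its top is 6 mm below the channel floor
- round_blank: Brass disc with a low boss, 60 mm in diameter, 10 mm high, lying loose on the cutting block beside the bar's nose; origin under its centre. Leave it
- glue_bottle: White glue bottle with red cap, 36 mm in diameter, 112 mm high, standing; origin under its centre. Leave it
- tape_roll: Roll of masking tape, 101 mm in diameter, 24 mm high, lying; origin under its centre. Leave it
- oil_can: Blue oil can, 65 mm in diameter, 144 mm high, standing; origin under its centre. Leave it

How it is judged (in metres and radians):
On the way, in this order (a step that is already met when the one before it is completed fails the run):
1. the bar is out of the channel: its underside at least 15 mm above the channel floor (z of stop_bar in the frame of stop_holder above 0.037 m), for 0.1 s.
2. the bar lies in the channel, vee end out, its square end within 2 mm of the back stop, and the clamp does not press on it yet (x of square_end in the frame of stop_holder above 0.068 m and x of vee_end in the frame of stop_holder below -0.1 m and z of stop_bar in the frame of stop_holder below 0.0245 m and contact force between clamp_screw and stop_bar below 5 N), for 0.2 s.
At the end, for the whole second after the job is handed in: The bar lies flat in the channel with its vee end out of the front and its square end within 2 mm of the back stop, at rest, and the thumbscrew's foot presses on it with more than 25 N (x of square_end in the frame of stop_holder above 0.068 m and x of vee_end in the frame of stop_holder below -0.1 m and z of stop_bar in the frame of stop_holder below 0.0245 m and contact force between clamp_screw and stop_bar above 25 N and linear speed of stop_bar below 0.01 m/s); the robot touches nothing.
It fails at once if the screw is forced: its foot presses on the bar with more than 400 N (about 0.6 N m at the head) (contact force between clamp_screw and stop_bar above 400 N).
It fails at once if the blank, the glue bottle, the tape roll or the oil can is moved more than 30 mm (distance of any of round_blank, glue_bottle, tape_roll, oil_can from where it was at the start of the episode above 0.03 m).
It also fails if it takes over 72 s, if anything falls off the work surface, if the arm or the gripper's body presses on something with over 40 N, if the wrist force passes 120 N, or if a joint passes its speed limit or range.

ROBOT

A 7-joint arm with a two-finger parallel gripper is mounted at the origin on a cart in front of the work surface, level with it; the furniture and walls round the work are solid. World frame = base frame: x ahead of the robot, y to its left, z up, the work surface at z = 0. Lengths are in m, angles in degrees, forces in N, time in s.
With the tool pointing down it reaches from about 0.4 to 0.875 m from the base axis. Payload 6.5 kg.
Tool frame: the origin (TCP) lies on the centre line of the jaws, within the pads' length; the fingertips stand r.finger_overhang ahead of it and the grasp point (between the pads) lies 5 mm behind it (r.finger_overhang is the distance from the TCP to the fingertips, in m); z points along the fingers, y is the line along which they close (so a half turn about z gives the same grasp; the last joint's range is limited). The gripper opens to 88 mm and grips with 3 to 60 N. Pads are 18 mm wide; open, the fingers measure 123 mm over their backs; the gripper's body (75 mm by 187 mm) begins 45 mm behind the grasp point.
Start: joints at [71.436, 30.733, -0.252, 88.115, 0.149, 61.152, -4.079], TCP at [0.166, -0.629, 0.253] pointing down, gripper open.
Joint ranges: [-154.64, 154.64], [-21.42, 123.67], [-72.66, 72.17], [13.99, 137.28], [-74.86, 254.86], [10.95, 109.41], [-158.01, 158.01]. Speed limits (degrees/s): [136.94, 136.94, 180, 180, 180, 180, 180].

INTERFACE

Orientations are given as [roll, pitch, yaw] about the fixed x, y, z axes, in that order (R = Rz(yaw) Ry(pitch) Rx(roll)).
In Python, from plant import r, optics gives the robot as it stands (r), with the cameras (optics).
- The arm moves only by the shell command python3 jog.py 'ROWS' [OPENING] [FORCE]. ROWS is a JSON list of rows, 1 to 5 of them, each of 6 numbers: dx, dy, dz in m, then a rotation vector rx, ry, rz in degrees; each row shifts and turns the commanded pose from where the row before left it, along the tool's axes as they then stand; what a row does not reach is not made up. A row lasts 1/12 s, in which the tool goes at most 0.0417 m and 7.16 degrees, less where a joint would pass 70% of its speed; a pose out of reach is approached as far as the arm can. OPENING is the opening from 0.0 (shut) to 1.0 (fully open), set as the command begins (- or left out keeps the last). The fingers move at their own pace and stop on an object; FORCE is the grip in N (left out, the last holds). Time passes only in rows, so rows that do not move let the fingers close. It prints the time, the measured TCP pose, the force, the opening and the grip force at its end. Input that does not fit is refused with a message, and nothing moves.
- r.get_obs(): the state, without advancing time (a new reading comes with each control period).
- optics.snapshot(name): name is "scene" or "top" or "wrist"; returns the picture (384x512x3 uint8, red, green, blue); there is no depth.
- optics.camera_model(name): a dict with "fovy" (degrees; the focal length in pixels is half the picture's height over the tangent of half this angle, whatever the lens; pixels are square), "cx", "cy" (the principal point, pixels), "view" (4x4, takes a point from world to camera coordinates). Camera axes: x right, y down, z forward; pixel columns grow to the right and rows downward; lengths in m; the calibration is good to about 2 mm. A picture is of the moment at which its call begins: read the wrist's pose just before it. camera_model takes no time and is no camera call; for the wrist camera it gives the pose at the moment of the call.
- r.sign_off(): hands the job in; it is judged then, once.
The state is a dict: "time_s": time; "qpos": joint angles; "dq": joint speeds; "tau": joint torques, N m; "tool_pos": TCP position; "eef_rot": TCP orientation; "wrist_force": force on the tool from outside, world axes, zero at the start; "torque": the same for the moment, N m; "opening": opening from 0.0 (shut) to 1.0 (fully open); "gripper_force": force on a finger pad.
Only numpy, scipy, OpenCV 4.12 (cv2) and the standard library are available. Lean on these libraries where they do the work, as an engineer would, in place of code of your own. Each camera call takes 0.05 s, during which the arm holds its last target. There are 200 camera calls.

## Working session

There is one attempt and no reset: what is moved stays moved. The work goes in short steps, Python scripts to look and compute and a shell command to move; the robot and the scene stay as the last step left them, time stands still between calls to the robot, and variables do not carry over. Pictures are saved under pics/ and viewed, at most 10 in all, crops included, and the job is handed in when it is done.

```bash
ls; mkdir -p pics; python3 - <<'E'
from plant import r, optics
import cv2
o=r.get_obs();print({k:o[k] for k in('time_s','tool_pos','eef_rot','opening')},r.finger_overhang)
for n in('scene','top'):
    cv2.imwrite(f'pics/{n}0.png',optics.snapshot(n)[:,:,::-1]);m=optics.camera_model(n);print(n,m)
E
```

```text
jog.py
pics
plant.py
{'time_s': 0.0, 'tool_pos': array([ 0.1655023 , -0.62796303,  0.25184629]), 'eef_rot': array([-1.79900260e+02,  1.00921703e-02,  1.47730061e+01]), 'opening': 0.9971100147848988} 0.014
scene {'fovy': 53.79764987438203, 'cx': 256.20410872863806, 'cy': 195.0133614657692, 'view': array([[-0.82110043, -0.57077459, -0.00323259,  0.31152023],
       [-0.38175069,  0.55336864, -0.74030369,  0.35219216],
       [ 0.42433535, -0.60662964, -0.67226483,  1.02970725],
       [ 0.        ,  0.        ,  0.        ,  1.        ]])}
top {'fovy': 45.03967996319319, 'cx': 263.9822481200198, 'cy': 190.48955345651962, 'view': array([[-0.02831019, -0.99957942, -0.00628584, -0.13580457],
       [-0.98596574,  0.02895856, -0.16441703,  0.50186273],
       [ 0.16452991,  0.00154295, -0.98637089,  1.47987463],
       [ 0.        ,  0.        ,  0.        ,  1.        ]])}
```

View pics/scene0.png

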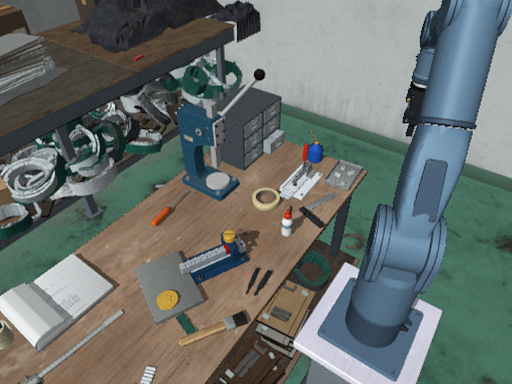

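View pics/top0.png

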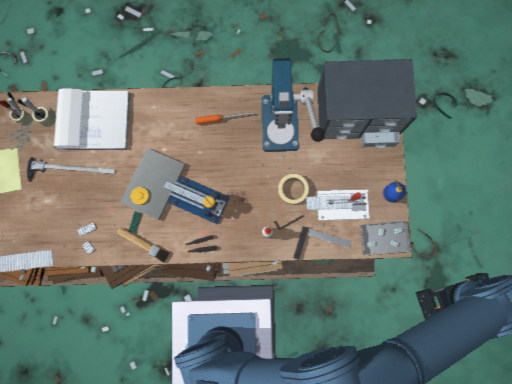

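The scene view shows the holder at about (215,255), brass head at (229,237), and blank at (167,299). In the top view the head is at (209,202), the bar's nose at about (170,185), the blank at (140,196), glue at (267,231), tape at (293,188), and the oil can at (395,192).

```bash
cat > h.py <<'E'
import numpy as np,cv2
from plant import r, optics
np.set_printoptions(precision=4,suppress=True)
def ray(m,p):
    f=192/np.tan(np.radians(m['fovy']/2));V=m['view'];R=V[:3,:3]
    d=R.T@np.array([(p[0]-m['cx'])/f,(p[1]-m['cy'])/f,1]);return -R.T@V[:3,3],d/np.linalg.norm(d)
def plane(m,p,z):
    c,d=ray(m,p);return c+d*(z-c[2])/d[2]
def tri(obs):
    A=np.zeros((3,3));b=np.zeros(3)
    for m,p in obs:
        c,d=ray(m,p);P=np.eye(3)-np.outer(d,d);A+=P;b+=P@c
    x=np.linalg.solve(A,b)
    return x,[float(np.linalg.norm(np.cross(x-ray(m,p)[0],ray(m,p)[1]))) for m,p in obs]
def proj(m,x):
    f=192/np.tan(np.radians(m['fovy']/2));q=m['view'][:3,:3]@x+m['view'][:3,3];return q[:2]/q[2]*f+[m['cx'],m['cy']]
def mask(im,lo,hi):
    return cv2.inRange(cv2.cvtColor(im,cv2.COLOR_RGB2HSV),lo,hi)
def blobs(mk,amin=20):
    n,_,s,c=cv2.connectedComponentsWithStats(mk);return [(c[i].round(1).tolist(),int(s[i,4]),s[i,:4].tolist()) for i in range(1,n) if s[i,4]>=amin]
E
python3 - <<'E'
from h import *
T=optics.camera_model('top');S=optics.camera_model('scene')
for n in('top','scene'):
    im=cv2.imread(f'pics/{n}0.png')[:,:,::-1].copy()
    print(n,'brass',[b for b in blobs(mask(im,(18,150,110),(30,255,255)))])
    print('blue',blobs(mask(im,(100,120,40),(118,255,150)),150))
print(tri([(T,(209,202)),(S,(229,236))]))
print('blank',tri([(T,(140,196)),(S,(167,299))]))
for p,z in(((186,160),.016),((148,218),.016),((170,183),.048)):print(plane(T,p,z))
E
```

```text
top brass [([139.6, 195.5], 230, [131, 187, 18, 18]), ([208.7, 201.8], 76, [204, 197, 11, 11])]
blue [([283.3, 86.2], 849, [273, 59, 24, 81]), ([200.2, 187.7], 161, [184, 180, 33, 18]), ([191.1, 207.8], 297, [169, 196, 42, 25])]
scene brass [([228.8, 236.3], 104, [223, 230, 12, 13]), ([167.1, 299.4], 310, [157, 290, 21, 19])]
blue [([197.7, 147.5], 1984, [177, 104, 62, 96]), ([220.1, 263.4], 742, [190, 234, 59, 50])]
(array([0.4595, 0.0258, 0.0895]), [0.001856069396090099, 0.0018560693960901003])
blank (array([0.4974, 0.2648, 0.0207]), [0.0032191024317799644, 0.003219102431779831])
[0.6141 0.1104 0.016 ]
[0.4209 0.2364 0.016 ]
[0.5306 0.1574 0.048 ]
```

```bash
python3 jog.py '[[0.0317,-0.0206,-0.006,0,0,0],[0.0317,-0.0206,-0.006,0,0,0],[0.0317,-0.0206,-0.006,0,0,0],[0.0317,-0.0206,-0.006,0,0,0],[0.0317,-0.0206,-0.006,0,0,0]]' 1.0; python3 jog.py '[[0.0317,-0.0206,-0.006,0,0,0],[0.0317,-0.0206,-0.006,0,0,0],[0.0317,-0.0206,-0.006,0,0,0],[0.0317,-0.0206,-0.006,0,0,0],[0.0317,-0.0206,-0.006,0,0,0]]'; python3 jog.py '[[0,0,0,0,0,-6.75],[0,0,0,0,0,-6.75],[0,0,0,0,0,-6.75],[0,0,0,0,0,-6.75]]';python3 jog.py '[[0,0,0,0,0,-6.75],[0,0,0,0,0,-6.75],[0,0,0,0,0,-6.75]]'
```

```text
time_s: 0.52
tool_pos: [0.2935, -0.4868, 0.2826]
eef_rot: [-180.0, 0.0, 14.8]
wrist_force: [1.6, -1.2, -0.4]
opening: 0.999
gripper_force: 0.0
time_s: 0.93
tool_pos: [0.4204, -0.3468, 0.3128]
eef_rot: [-180.0, 0.0, 14.8]
wrist_force: [0.5, -0.6, 0.3]
opening: 0.996
gripper_force: 0.0
time_s: 1.27
tool_pos: [0.4197, -0.3481, 0.3124]
eef_rot: [-180.0, 0.0, 42.1]
wrist_force: [-0.8, 0.4, -0.5]
opening: 1.002
gripper_force: 0.0
time_s: 1.52
tool_pos: [0.4194, -0.3483, 0.3123]
eef_rot: [-179.9, -0.0, 62.4]
wrist_force: [0.4, 0.5, 0.4]
opening: 1.002
gripper_force: 0.0
```

```bash
python3 jog.py '[[0.038,-0.012,-0.002,0,0,0],[0.038,-0.012,-0.002,0,0,0],[0.038,-0.012,-0.002,0,0,0],[0.038,-0.012,-0.002,0,0,0],[0.038,-0.012,-0.002,0,0,0]]'; python3 jog.py '[[0.038,-0.012,-0.002,0,0,0],[0.038,-0.012,-0.002,0,0,0],[0.038,-0.012,-0.002,0,0,0],[0.038,-0.012,-0.002,0,0,0],[0.038,-0.012,-0.002,0,0,0]]'; python3 jog.py '[[0.036,-0.01,0,0,0,0],[0,0,0,0,0,0],[0,0,0,0,0,0]]'
python3 - <<'E'
from h import *
import pickle
m=optics.camera_model('wrist');im=optics.snapshot('wrist');print(r.get_obs()['qpos'])
pickle.dump((m,im),open('w1.pkl','wb'));cv2.imwrite('pics/w1.png',im[:,:,::-1]);print(ray(m,(256,192)),m)
E
```

```text
time_s: 1.93
tool_pos: [0.4555, -0.1508, 0.3226]
eef_rot: [-180.0, 0.0, 62.0]
wrist_force: [1.3, -0.2, 0.3]
opening: 0.999
gripper_force: 0.0
time_s: 2.35
tool_pos: [0.4917, 0.0451, 0.3327]
eef_rot: [180.0, 0.0, 62.0]
wrist_force: [0.7, -0.1, 0.0]
opening: 0.998
gripper_force: 0.0
time_s: 2.6
tool_pos: [0.4997, 0.0821, 0.3324]
eef_rot: [-179.9, -0.0, 62.3]
wrist_force: [0.1, -1.1, 0.2]
opening: 0.999
gripper_force: 0.0
[ 12.9597  14.5973 -32.2073 102.6843   8.5157  65.1993 -49.908 ]
(array([0.537 , 0.1524, 0.4637]), array([-0.1421, -0.2752, -0.9508])) {'fovy': 58.96618711022749, 'cx': 254.73503833751886, 'cy': 192.5315880894778, 'view': array([[ 0.8854, -0.4648, -0.0017, -0.4039],
       [-0.4412, -0.8417,  0.3112,  0.2209],
       [-0.1461, -0.2748, -0.9503,  0.561 ],
       [ 0.    ,  0.    ,  0.    ,  1.    ]])}
```

View pics/w1.png

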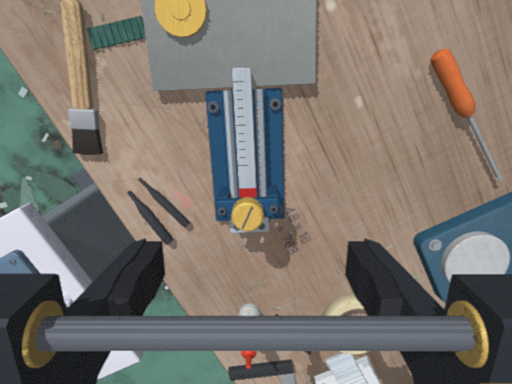

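The wrist view shows the bar's square end at (242,68), its red vee end under the bridge at (247,190), the head at (247,214), and the blank at (181,12). I'll take a second place for stereo.

```bash
python3 jog.py '[[0,-0.04,0,0,0,0],[0.02,-0.04,0,0,0,0],[0,0,0,0,0,0],[0,0,0,0,0,0],[0,0,0,0,0,0]]'
python3 - <<'E'
from h import *
import pickle
m2=optics.camera_model('wrist');im2=optics.snapshot('wrist')
pickle.dump((m2,im2),open('w2.pkl','wb'))
m1,im1=pickle.load(open('w1.pkl','rb'))
for im in(im1,im2):
    print('brass',blobs(mask(im,(18,150,90),(30,255,255)),300))
    print('red',blobs(mask(im,(0,150,80),(6,255,255)),30))
c=[cv2.resize(im1[55:245,195:305],None,fx=3,fy=3,interpolation=cv2.INTER_CUBIC),cv2.resize(im2[55:245,80:230],None,fx=3,fy=3,interpolation=cv2.INTER_CUBIC)]
cv2.imwrite('pics/w12.png',np.hstack(c)[:,:,::-1])
E
```

```text
time_s: 3.07
tool_pos: [0.441, 0.1308, 0.3327]
eef_rot: [180.0, 0.0, 61.9]
wrist_force: [0.1, -0.4, 0.2]
opening: 0.998
gripper_force: 0.0
brass []
red [([247.5, 192.3], 120, [240, 189, 16, 8]), ([248.1, 356.9], 135, [241, 351, 15, 18])]
brass []
red [([303.8, 203.3], 130, [295, 200, 18, 8]), ([303.1, 361.0], 221, [296, 352, 14, 25])]
```

View pics/w12.png

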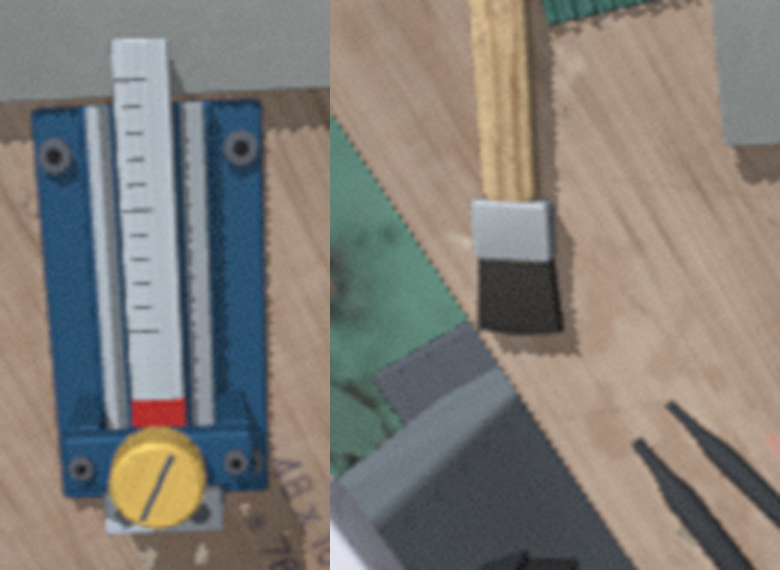

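The crop shows the nose corners at (232,68) and (250,68), the red boundary at y≈188, the head centre at about (247,214), and its slot. Now the bar edges and head outline by mask in both views.

```bash
cat >> h.py <<'E'
def barrect(im,x0,y0,x1,y1):
    k=np.zeros(im.shape[:2],np.uint8);k[y0:y1,x0:x1]=1
    hsv=cv2.cvtColor(im,cv2.COLOR_RGB2HSV)
    mk=((hsv[...,2]>185)&(hsv[...,1]<35)&(k>0)).astype(np.uint8)*255
    mk=cv2.morphologyEx(mk,cv2.MORPH_OPEN,np.ones((3,3),np.uint8));mk=cv2.morphologyEx(mk,cv2.MORPH_CLOSE,np.ones((5,5),np.uint8))
    cs,_=cv2.findContours(mk,cv2.RETR_EXTERNAL,cv2.CHAIN_APPROX_NONE);c=max(cs,key=cv2.contourArea)
    return cv2.boxPoints(cv2.minAreaRect(c)),cv2.contourArea(c)
def head(im,lo=(15,90,80)):
    cs,_=cv2.findContours(mask(im,lo,(32,255,255)),cv2.RETR_EXTERNAL,cv2.CHAIN_APPROX_NONE)
    return [tuple(np.round(v,1) for v in cv2.fitEllipse(cv2.convexHull(c))) for c in cs if cv2.contourArea(c)>300]
E
python3 - <<'E'
from h import *
import pickle
for f,b,h in(('w1.pkl',(215,60,270,205),(247,214)),('w2.pkl',(260,60,330,215),(304,225))):
    m,im=pickle.load(open(f,'rb'));hsv=cv2.cvtColor(im,cv2.COLOR_RGB2HSV)
    print(hsv[h[1]-5,h[0]-5],hsv[120,240],[hsv[120,x].tolist() for x in range(b[0],b[2],6)])
    print(barrect(im,*b)); print(head(im))
E
```

```text
[ 21 140 207] [109  22 195] [[103, 164, 115], [104, 159, 114], [105, 24, 191], [104, 114, 103], [106, 28, 192], [104, 25, 196], [106, 22, 196], [102, 22, 115], [102, 45, 126], [104, 159, 88]]
(array([[232.3586,  68.0965],
       [249.0069,  67.1172],
       [256.0173, 186.2931],
       [239.369 , 187.2724]], dtype=float32), 1784.5)
[(array([ 41.6, 334.1]), array([36.3, 69.5]), np.float64(18.2)), (array([467.6, 333.7]), array([38.4, 70.8]), np.float64(161.9)), (array([247., 214.]), array([32. , 33.4]), np.float64(10.3)), (array([180.2,   8.3]), array([50.8, 57.3]), np.float64(159.0))]
[ 21 141 212] [ 14  59 161] [[13, 66, 165], [111, 33, 109], [117, 37, 76], [104, 161, 114], [106, 33, 179], [106, 52, 117], [103, 22, 187], [106, 27, 141], [104, 22, 193], [107, 23, 98], [108, 27, 160], [103, 156, 93]]
(array([[296.,  82.],
       [312.,  82.],
       [312., 198.],
       [296., 198.]], dtype=float32), 1756.0)
[(array([467.6, 333.6]), array([38.3, 70.9]), np.float64(162.0)), (array([ 41.6, 334.1]), array([36.3, 69.8]), np.float64(18.3)), (array([310. , 225.7]), array([31.6, 34.5]), np.float64(146.7)), (array([243.1,  22.6]), array([50.5, 56.3]), np.float64(176.4))]
```

```bash
python3 - <<'E'
from h import *
import pickle
m1,_=pickle.load(open('w1.pkl','rb'));m2,_=pickle.load(open('w2.pkl','rb'))
T=optics.camera_model('top');S=optics.camera_model('scene')
A=[(232.4,68.1),(249.5,67.1),(256.5,187.3),(239.4,188)];B=[(295.7,82),(312.5,82),(312.5,199),(295.7,199)]
P=[]
for a,b in zip(A,B):
    x,e=tri([(m1,a),(m2,b)]);P.append(x);print(x,e)
Q=[(plane(m1,a,.048)+plane(m2,b,.048))/2 for a,b in zip(A,B)];print(np.array(Q))
print([plane(m1,a,.048)-plane(m2,b,.048) for a,b in zip(A,B)])
n=(Q[0]+Q[1])/2;f=(Q[2]+Q[3])/2;u=f-n;L=np.linalg.norm(u);u/=L
print('nose',n,'len to red',L,'width',np.linalg.norm(Q[0]-Q[1]),np.linalg.norm(Q[2]-Q[3]),'yaw',np.degrees(np.arctan2(u[1],u[0])),'centre',n+.09*u)
h,e=tri([(m1,(247,214)),(m2,(310,225.7)),(S,(228.8,236.3)),(T,(208.7,201.8))]);print('head',h,e)
h,e=tri([(m1,(247,214)),(m2,(310,225.7))]);print('head',h,e)
v=h-n;print('along',v@u,'side',np.cross(u[:2],v[:2]))
E
```

```text
[0.5203 0.1775 0.0473] [6.79873324423186e-05, 6.798733244237971e-05]
[0.5378 0.1688 0.0483] [0.0006739183595397873, 0.0006739183595398295]
[0.4766 0.0343 0.0387] [0.000717952984875371, 0.0007179529848753577]
[0.4566 0.0442 0.0383] [0.00017408841291687246, 0.00017408841291680305]
[[0.5203 0.1775 0.048 ]
 [0.5379 0.1688 0.048 ]
 [0.4773 0.0374 0.048 ]
 [0.4578 0.0472 0.048 ]]
[array([0.0002, 0.    , 0.    ]), array([0.0008, 0.001 , 0.    ]), array([0.0022, 0.0001, 0.    ]), array([ 0.0016, -0.0008,  0.    ])]
nose [0.5291 0.1731 0.048 ] len to red 0.1445896401938114 width 0.01962354490715588 0.021864606384184433 yaw -115.18274229483114 centre [0.4908 0.0917 0.048 ]
head [0.4595 0.026  0.0905] [0.0008467219147115267, 0.001086876744081391, 0.0024707945498601246, 0.0011513385058531333]
head [0.4596 0.0259 0.0927] [3.0236816538251462e-05, 3.023681653819094e-05]
along 0.16280963589199648 side -0.0001885352424115666<stdin>:15: DeprecationWarning: Arrays of 2-dimensional vectors are deprecated. Use arrays of 3-dimensional vectors instead. (deprecated in NumPy 2.0)
```

```bash
python3 jog.py '[[0,0,0,0,0,-2.9],[-0.007,0.03,0,0,0,0],[-0.0072,0.0317,0,0,0,0],[0,0,0,0,0,0],[0,0,0.03,0,0,0]]'; python3 jog.py '[[0,0,0.04,0,0,0],[0,0,0.04,0,0,0],[0,0,0.04,0,0,0],[0,0,0.04,0,0,0],[0,0,0.03,0,0,0]]'; python3 jog.py '[[0,0,0.02,0,0,0],[0,0,0,0,0,0],[0,0,0,0,0,0]]'; python3 -c "
from h import *
print(r.get_obs()['tool_pos'],r.get_obs()['eef_rot'])"
```

```text
time_s: 3.53
tool_pos: [0.4953, 0.0912, 0.3061]
eef_rot: [179.6, -0.3, 64.5]
wrist_force: [1.1, 0.6, -0.0]
opening: 1.002
gripper_force: 0.0
time_s: 3.95
tool_pos: [0.4896, 0.0913, 0.1094]
eef_rot: [-179.9, 0.1, 64.8]
wrist_force: [-0.6, 0.2, -0.2]
opening: 0.997
gripper_force: 0.0
time_s: 4.2
tool_pos: [0.4903, 0.0923, 0.092]
eef_rot: [-179.9, 0.1, 64.8]
wrist_force: [0.6, 0.1, 0.1]
opening: 0.999
gripper_force: 0.0
[0.4903 0.0923 0.092 ] [-179.9044    0.0998   64.8189]
```

```bash
python3 jog.py '[[0,0,0.02,0,0,0],[0,0,0.015,0,0,0],[0,0,0.006,0,0,0],[0,0,0,0,0,0],[0,0,0,0,0,0]]'; python3 jog.py '[[0,0,0,0,0,0],[0,0,0,0,0,0],[0,0,0,0,0,0],[0,0,0,0,0,0],[0,0,0,0,0,0]]' 0.0 40;  python3 jog.py '[[0,0,0,0,0,0],[0,0,0,0,0,0],[0,0,0,0,0,0],[0,0,0,0,0,0],[0,0,0,0,0,0]]' 0.0 60
```

```text
time_s: 4.62
tool_pos: [0.4914, 0.0935, 0.0529]
eef_rot: [179.9, -0.0, 64.9]
wrist_force: [0.2, 0.2, -0.4]
opening: 1.0
gripper_force: 0.0
time_s: 5.03
tool_pos: [0.4906, 0.0936, 0.052]
eef_rot: [180.0, -0.0, 64.9]
wrist_force: [-0.5, -0.5, -0.5]
opening: 0.646
gripper_force: 0.0
time_s: 5.45
tool_pos: [0.4905, 0.0935, 0.0517]
eef_rot: [180.0, -0.0, 64.9]
wrist_force: [3.2, -2.2, 2.0]
opening: 0.271
gripper_force: 1.9
```

```bash
python3 jog.py '[[0,0,0,0,0,0],[0,0,0,0,0,0],[0,0,0,0,0,0],[0,0,0,0,0,0],[0,0,0,0,0,0]]';python3 jog.py '[[0.01,0,0,0,0,0],[0.01,0,0,0,0,0],[0.01,0,0,0,0,0],[0.01,0,0,0,0,0],[0,0,0,0,0,0]]'; python3 jog.py '[[0.006,0,0,0,0,0],[0,0,0,0,0,0],[0,0,0,0,0,0],[0,0,0,0,0,0]]'
```

```text
time_s: 5.87
tool_pos: [0.4908, 0.0935, 0.0518]
eef_rot: [180.0, -0.0, 64.9]
wrist_force: [1.7, -1.2, -1.0]
opening: 0.24
gripper_force: 60.0
time_s: 6.28
tool_pos: [0.5071, 0.1305, 0.0517]
eef_rot: [-180.0, 0.1, 65.0]
wrist_force: [-0.2, -2.5, 3.6]
opening: 0.238
gripper_force: 60.0
time_s: 6.62
tool_pos: [0.5085, 0.1328, 0.0517]
eef_rot: [-179.9, 0.3, 64.9]
wrist_force: [-3.5, -6.3, 10.5]
opening: 0.244
gripper_force: 60.0
```

```bash
python3 jog.py '[[0,0,-0.005,0,0,0],[0,0,-0.005,0,0,0],[0,0,0,0,0,0]]'; python3 jog.py '[[0,0,-0.015,0,0,0],[0,0,-0.015,0,0,0],[0,0,-0.02,0,0,0],[0,0,-0.02,0,0,0],[0,0,-0.02,0,0,0]]'
python3 jog.py '[[0,0,-0.02,0,0,0],[0,0,-0.01,0,0,0],[0,0,0,0,0,0],[0,0,0,0,0,0]]'
python3 - <<'E'
from h import *
cv2.imwrite('pics/s2.png',cv2.resize(optics.snapshot('scene')[180:330,110:310],None,fx=3,fy=3)[:,:,::-1]);print(r.get_obs()['tool_pos'],r.get_obs()['qpos'])
E
```

```text
time_s: 6.87
tool_pos: [0.5098, 0.1359, 0.0621]
eef_rot: [-180.0, -0.1, 64.9]
wrist_force: [-0.3, -0.4, -4.9]
opening: 0.244
gripper_force: 60.0
time_s: 7.28
tool_pos: [0.5091, 0.1357, 0.1521]
eef_rot: [-179.9, 0.0, 65.0]
wrist_force: [0.3, -0.1, -6.1]
opening: 0.242
gripper_force: 60.0
time_s: 7.62
tool_pos: [0.5096, 0.1353, 0.1813]
eef_rot: [-180.0, 0.0, 64.9]
wrist_force: [-0.7, 0.3, -6.1]
opening: 0.237
gripper_force: 60.0
[0.5091 0.135  0.1806] [  3.5096  27.3785 -29.5825 108.9101  17.6767  48.3239 -60.2983]
```

View pics/s2.png

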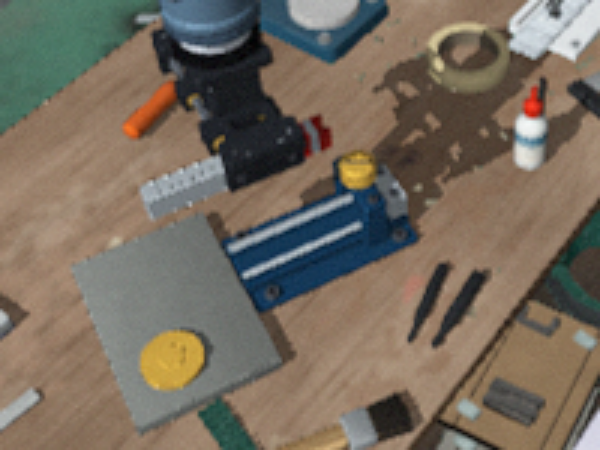

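The bar is lifted cleanly and level: vee end at crop (318,135), square end at (165,190), with the channel empty. Turning it now.

```bash
python3 jog.py '[[0,0,0,0,0,-7],[0,0,0,0,0,-7],[0,0,0,0,0,-7],[0,0,0,0,0,-7],[0,0,0,0,0,-7]]'; python3 -c "
from plant import r, optics
print(r.get_obs()['qpos'])"
```

```text
time_s: 8.08
tool_pos: [0.5089, 0.135, 0.18]
eef_rot: [-179.8, -0.0, 100.3]
wrist_force: [-0.2, -0.7, -5.4]
opening: 0.243
gripper_force: 60.0
[  9.57551552  29.37062798 -37.71269083 108.58151857  23.01291427
  49.93840249 -29.45222682]
```

Direction is right (j7 rises into its range). 145° more.

```bash
for i in 1; do python3 jog.py '[[0,0,0,0,0,-7],[0,0,0,0,0,-7],[0,0,0,0,0,-7],[0,0,0,0,0,-7],[0,0,0,0,0,-7]]';python3 jog.py '[[0,0,0,0,0,-7],[0,0,0,0,0,-7],[0,0,0,0,0,-7],[0,0,0,0,0,-7],[0,0,0,0,0,-7]]'; python3 jog.py '[[0,0,0,0,0,-7],[0,0,0,0,0,-7],[0,0,0,0,0,-7],[0,0,0,0,0,-7],[0,0,0,0,0,-7]]'; python3 jog.py '[[0,0,0,0,0,-7],[0,0,0,0,0,-7],[0,0,0,0,0,-7],[0,0,0,0,0,-7],[0,0,0,0,0,-7]]'; python3 jog.py '[[0,0,0,0,0,-4.6],[0,0,0,0,0,0],[0,0,0,0,0,0],[0,0,0,0,0,0]]'; done; python3 - <<'E'
from h import *
import pickle
o=r.get_obs();print(o['tool_pos'],o['eef_rot'],o['qpos'])
m=optics.camera_model('wrist');im=optics.snapshot('wrist');pickle.dump((m,im),open('w3.pkl','wb'));cv2.imwrite('pics/w3.png',im[:,:,::-1])
E
```

```text
time_s: 8.5
tool_pos: [0.5089, 0.1349, 0.18]
eef_rot: [-179.9, -0.1, 135.3]
wrist_force: [0.1, -0.6, -5.2]
opening: 0.245
gripper_force: 60.0
time_s: 8.92
tool_pos: [0.509, 0.1349, 0.18]
eef_rot: [-180.0, -0.2, 170.3]
wrist_force: [-1.4, -0.1, -5.2]
opening: 0.243
gripper_force: 60.0
time_s: 9.33
tool_pos: [0.5091, 0.1349, 0.1801]
eef_rot: [179.9, -0.1, -154.7]
wrist_force: [-0.0, -0.0, -4.8]
opening: 0.24
gripper_force: 60.0
time_s: 9.75
tool_pos: [0.5091, 0.1348, 0.18]
eef_rot: [179.9, -0.1, -119.7]
wrist_force: [0.2, 0.4, -6.0]
opening: 0.241
gripper_force: 60.0
time_s: 10.08
tool_pos: [0.5095, 0.1351, 0.1809]
eef_rot: [179.9, -0.0, -115.6]
wrist_force: [-0.1, 0.5, -5.5]
opening: 0.241
gripper_force: 60.0
[0.5095 0.1351 0.1809] [ 179.9357   -0.0357 -115.6234] [ 28.7039  43.6162 -68.3707 107.5873  46.2082  62.5816  96.08  ]
```

View pics/w3.png

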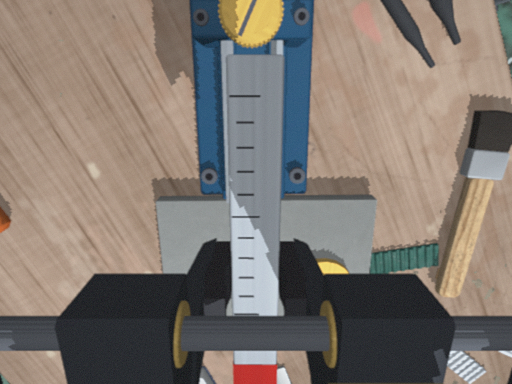

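The wrist view shows the bar in the grip with its square end at (254,55), the red vee at (255,375), the holder's bolts at (209,176)/(295,176) and (200,16)/(302,16), and the head at (251,15). Next, check the alignment of the bar with the channel.

```bash
python3 - <<'E'
from h import *
import pickle
m,im=pickle.load(open('w3.pkl','rb'));g=cv2.cvtColor(im,cv2.COLOR_RGB2GRAY)
# refine bolts (grey rings on blue: low saturation)
s=cv2.cvtColor(im,cv2.COLOR_RGB2HSV)[...,1]
def ref(p,R=13):
    x,y=p;y0=max(0,y-R);w=(s[y0:y+R,x-R:x+R]<95).astype(np.uint8)
    n,_,st,c=cv2.connectedComponentsWithStats(w);i=max(range(1,n),key=lambda i:st[i,4]);return c[i]+[x-R,y0],st[i,4]
tp=np.array([.5095,.1351]);ya=np.radians(-115.6);u=np.array([np.cos(ya),np.sin(ya)]);n=np.array([-u[1],u[0]])
def ln(P):d=P[:2]-tp;return np.array([d@u,d@n])
def row(y,x0,x1):
    return [x for x in range(x0,x1)]
B={}
for k,p,z in(('fl',(209,176),.024),('fr',(295,176),.024),('rl',(200,16),.078),('rr',(302,16),.078)):
    c,a=ref(p);B[k]=ln(plane(m,c,z));print(k,c,a,B[k])
print('mid',(B['fl']+B['fr'])/2,(B['rl']+B['rr'])/2,'head',[ln(plane(m,h[0],.095)) for h in head(im) if h[0][1]<60])
for y in(70,90,110,130): # bar edges
    d=np.abs(np.diff(g[y].astype(int)));print(y,[x for x in range(215,295) if d[x]>18])
print('bar',ln(plane(m,(254,55),.177)),'cam',ln(ray(m,(0,0))[0]))
E
```

```text
fl [204.9676 175.7758] 339 [0.0037 0.0435]
fr [298.4542 175.2366] 262 [ 0.0041 -0.0386]
rl [200.5066  16.793 ] 227 [0.1205 0.0335]
rr [301.      16.0402] 224 [ 0.1209 -0.0288]
mid [0.0039 0.0025] [0.1207 0.0023] head [array([0.1222, 0.0025])]
70 [220, 221, 225, 283]
90 [221, 222, 225, 282]
110 [221, 222, 226, 282]
130 [222, 223, 224, 226, 281]
bar [0.0915 0.0003] cam [0.0821 0.0003]
```

```bash
python3 jog.py '[[0,-0.0022,0,0,0,0],[0,0,0.02,0,0,0],[0,0,0.025,0,0,0],[0,0,0.025,0,0,0],[0,0,0.02,0,0,0]]'; python3 jog.py '[[0,0,0.01,0,0,0],[0,0,0.01,0,0,0],[0,0,0,0,0,0],[0,0,0,0,0,0]]'; python3 - <<'E'
from h import *
o=r.get_obs();p=o['tool_pos'];print(p,o['qpos'])
ya=np.radians(-115.6);u=np.array([np.cos(ya),np.sin(ya)]);n=np.array([-u[1],u[0]]);d=p[:2]-[.5095,.1351];print(d@u,d@n)
E
```

```text
time_s: 10.55
tool_pos: [0.5118, 0.1337, 0.0901]
eef_rot: [180.0, -0.1, -115.6]
wrist_force: [0.3, -0.5, -6.3]
opening: 0.242
gripper_force: 60.0
time_s: 10.88
tool_pos: [0.5123, 0.1346, 0.0721]
eef_rot: [-180.0, 0.0, -115.5]
wrist_force: [-0.1, -0.6, -5.4]
opening: 0.24
gripper_force: 60.0
[0.5123 0.1346 0.0721] [ 23.228   51.4805 -59.4126 110.2611  56.4817  53.8728  89.6016]
-0.0007456224399397197 0.0027025882817545348
```

```bash
python3 jog.py '[[0,0,0.006,0,0,0],[0,0,0.005,0,0,0],[0,0,0.003,0,0,0],[0,0,0,0,0,0],[0,0,0,0,0,0]]'; python3 jog.py '[[0,0,0.003,0,0,0],[0,0,0,0,0,0],[0,0,0,0,0,0]]';  python3 jog.py '[[0,0,0.002,0,0,0],[0,0,0,0,0,0],[0,0,0,0,0,0]]'
```

```text
time_s: 11.3
tool_pos: [0.5119, 0.1343, 0.0577]
eef_rot: [180.0, -0.0, -115.5]
wrist_force: [-0.3, -0.1, -5.3]
opening: 0.241
gripper_force: 60.0
time_s: 11.55
tool_pos: [0.5119, 0.1343, 0.0547]
eef_rot: [180.0, -0.0, -115.5]
wrist_force: [0.5, -0.5, -5.9]
opening: 0.245
gripper_force: 60.0
time_s: 11.8
tool_pos: [0.5118, 0.1343, 0.0526]
eef_rot: [180.0, -0.0, -115.5]
wrist_force: [-0.2, 0.3, -6.0]
opening: 0.241
gripper_force: 60.0
```

```bash
python3 jog.py '[[0,0,0.001,0,0,0],[0,0,0,0,0,0],[0.01,0,0,0,0,0],[0.012,0,0,0,0,0],[0.012,0,0,0,0,0]]'; python3 jog.py '[[0.008,0,0,0,0,0],[0.003,0,0,0,0,0],[0,0,0,0,0,0],[0,0,0,0,0,0]]'; python3 - <<'E'
from h import *
o=r.get_obs();p=o['tool_pos'];print(p,o['qpos'])
ya=np.radians(-115.5);u=np.array([np.cos(ya),np.sin(ya)]);n=np.array([-u[1],u[0]]);d=p[:2]-[.4596,.0259];print('x',.048+d@u,d@n)
E
```

```text
time_s: 12.22
tool_pos: [0.4969, 0.1028, 0.0518]
eef_rot: [-180.0, 0.0, -115.5]
wrist_force: [0.2, 0.5, -2.6]
opening: 0.239
gripper_force: 60.0
time_s: 12.55
tool_pos: [0.4921, 0.0917, 0.0518]
eef_rot: [-180.0, -0.2, -115.5]
wrist_force: [-3.1, -5.2, 2.8]
opening: 0.241
gripper_force: 60.0
[0.4921 0.0917 0.0518] [ 27.3062  51.3482 -57.8633 114.5582  59.1567  50.6176  90.0694]
x -0.025392999784272202 0.0009480102407705242
```

```bash
python3 jog.py '[[0.003,0,0,0,0,0],[0,0,0,0,0,0],[0,0,0,0,0,0]]'; python3 jog.py '[[0.002,0,0,0,0,0],[0,0,0,0,0,0],[0,0,0,0,0,0]]'; python3 jog.py '[[0.002,0,0,0,0,0],[0,0,0,0,0,0],[0,0,0,0,0,0]]'
```

```text
time_s: 12.8
tool_pos: [0.4913, 0.0908, 0.0518]
eef_rot: [-180.0, -0.0, -115.5]
wrist_force: [-1.4, -2.2, 1.3]
opening: 0.24
gripper_force: 60.0
time_s: 13.05
tool_pos: [0.4906, 0.0897, 0.0518]
eef_rot: [-180.0, 0.1, -115.5]
wrist_force: [0.2, 1.5, -1.8]
opening: 0.235
gripper_force: 60.0
time_s: 13.3
tool_pos: [0.4898, 0.0881, 0.0518]
eef_rot: [180.0, 0.1, -115.5]
wrist_force: [1.0, 3.6, -3.9]
opening: 0.239
gripper_force: 60.0
```

```bash
for k in 1; do python3 jog.py '[[0.002,0,0,0,0,0],[0,0,0,0,0,0],[0,0,0,0,0,0]]'; python3 jog.py '[[0.002,0,0,0,0,0],[0,0,0,0,0,0],[0,0,0,0,0,0]]'; python3 jog.py '[[0.002,0,0,0,0,0],[0,0,0,0,0,0],[0,0,0,0,0,0]]'; done
```

```text
time_s: 13.55
tool_pos: [0.4896, 0.088, 0.0523]
eef_rot: [-180.0, 0.3, -115.4]
wrist_force: [3.4, 8.4, -4.4]
opening: 0.24
gripper_force: 60.0
time_s: 13.8
tool_pos: [0.4896, 0.0879, 0.0528]
eef_rot: [-180.0, 0.5, -115.4]
wrist_force: [4.8, 11.6, -6.3]
opening: 0.241
gripper_force: 60.0
time_s: 14.05
tool_pos: [0.4896, 0.0878, 0.0533]
eef_rot: [-179.9, 0.8, -115.3]
wrist_force: [6.6, 15.1, -6.4]
opening: 0.243
gripper_force: 60.0
```

```bash
python3 jog.py '[[-0.004,0,0,0,0,0],[0,0,0,0,0,0],[0,0,0,0,0,0]]'; python3 jog.py '[[0,0,0,0,0,0],[0,0,0,0,0,0],[0,0,0,0,0,0],[0,0,0,0,0,0],[0,0,0,0,0,0]]' 0.7; python3 jog.py '[[0,0,-0.02,0,0,0],[0,0,-0.035,0,0,0],[0,0,-0.04,0,0,0],[0,0,-0.04,0,0,0],[0,0,-0.04,0,0,0]]'; python3 jog.py '[[0,0,-0.02,0,0,0],[0,0,0,0,0,0],[0,0,0,0,0,0],[0,0,0,0,0,0]]'
python3 - <<'E'
from h import *
import pickle
o=r.get_obs();print(o['tool_pos'],o['eef_rot'],o['qpos'])
m=optics.camera_model('wrist');im=optics.snapshot('wrist');pickle.dump((m,im),open('w4.pkl','wb'));cv2.imwrite('pics/w4.png',im[:,:,::-1])
E
```

```text
time_s: 14.3
tool_pos: [0.4896, 0.088, 0.0522]
eef_rot: [-180.0, 0.3, -115.4]
wrist_force: [2.9, 7.7, -4.6]
opening: 0.241
gripper_force: 60.0
time_s: 14.72
tool_pos: [0.4885, 0.085, 0.0516]
eef_rot: [-180.0, -0.1, -115.5]
wrist_force: [0.3, -0.5, -0.4]
opening: 0.597
gripper_force: 0.0
time_s: 15.13
tool_pos: [0.4879, 0.0854, 0.228]
eef_rot: [179.9, -0.0, -115.5]
wrist_force: [0.7, -0.3, 0.7]
opening: 0.694
gripper_force: 0.0
time_s: 15.47
tool_pos: [0.488, 0.0848, 0.2456]
eef_rot: [179.9, -0.1, -115.5]
wrist_force: [-1.2, 0.2, -0.3]
opening: 0.699
gripper_force: 0.0
[0.488  0.0848 0.2456] [ 179.9479   -0.099  -115.498 ] [ 37.8886  33.797  -70.6207 108.7975  35.7911  63.8464 107.634 ]
```

View pics/w4.png

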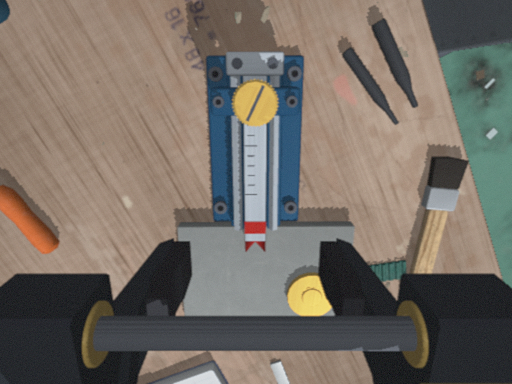

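```bash
python3 - <<'E'
from h import *
import pickle
m,im=pickle.load(open('w4.pkl','rb'))
hd=[h for h in head(im) if h[0][1]<150][0];print(hd)
ya=np.radians(-115.5);u=np.array([np.cos(ya),np.sin(ya)]);n=np.array([-u[1],u[0]])
H=np.array([.4596,.0259])
for nm,p,z in(('head',hd[0],.093),('tipL',(246.5,249.5),.048),('tipR',(265.5,249.5),.048),('stopface',(255,75),.052),('front',(256,228),.022)):
    d=plane(m,p,z)[:2]-H;print(nm,.048+d@u,d@n)
rd=blobs(mask(im,(0,150,80),(6,255,255)),30);print(rd)
a=cv2.resize(im[45:130,200:315],None,fx=5,fy=5,interpolation=cv2.INTER_CUBIC);b=cv2.resize(im[185:260,200:315],None,fx=2,fy=2,interpolation=cv2.INTER_CUBIC)
k=np.zeros((a.shape[0]+b.shape[0],a.shape[1],3),np.uint8);k[:a.shape[0]]=a;k[a.shape[0]:,:b.shape[1]]=b
cv2.imwrite('pics/w4c.png',k[:,:,::-1])
E
```

```text
(array([254.7, 102.3]), array([45.6, 46.8]), np.float64(0.2))
head 0.04916875004767377 0.00014946074893837607
tipL -0.10672033012800029 0.00889624367595003
tipR -0.1067355062657752 -0.01156977363992151
stopface 0.07085294244375455 -0.00018420696163205623
front -0.09306909286400002 -0.0014542865948309058
[([254.6, 227.1], 217, [245, 222, 21, 11]), ([248.4, 244.3], 35, [246, 242, 8, 8])]
```

View pics/w4c.png

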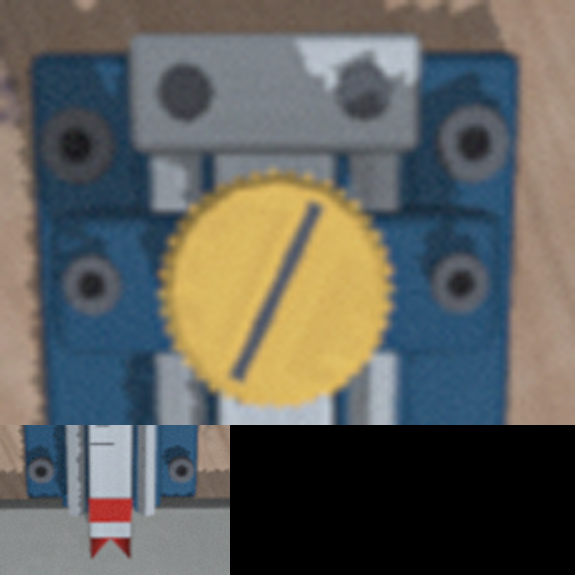

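The pictures show the bar's square end meeting the back stop's face without a gap (crop (275,152)), and the vee tips out of the front at (246..265,250). The bar is home, so on to the screw.

```bash
python3 jog.py '[[0.033,0,0,0,0,0],[0.0332,0,0.0,0,0,0],[0,0,0.04,0,0,0],[0,0,0.04,0,0,0],[0,0,0.035,0,0,0]]' 0.7;python3 jog.py '[[0,0,0.01,0,0,0],[0,0,0.01,0,0,0],[0,0,0,0,0,0],[0,0,0,0,0,0],[0,0,0,0,0,0]]'; python3 - <<'E'
from h import *
o=r.get_obs();p=o['tool_pos'];print(o['torque'],o['eef_rot'],o['qpos'])
d=np.array([.4593,.0252])-p[:2];ya=np.radians(o['eef_rot'][2]);u=np.array([np.cos(ya),np.sin(ya)]);print('dx,dy,dz',d@u,d@[u[1],-u[0]],p[2]-.095)
E
```

```text
time_s: 15.93
tool_pos: [0.4587, 0.0239, 0.1287]
eef_rot: [179.9, -0.1, -115.7]
wrist_force: [1.0, -0.5, 0.8]
opening: 0.699
gripper_force: 0.0
time_s: 16.35
tool_pos: [0.4612, 0.0263, 0.113]
eef_rot: [-179.9, 0.1, -115.5]
wrist_force: [-0.2, 0.5, 0.0]
opening: 0.701
gripper_force: 0.0
[ 0.0561 -0.1265 -0.0112] [-179.8961    0.0689 -115.4525] [ 36.2862  39.3741 -57.7191 119.2864  46.6394  47.5581 104.6181]
dx,dy,dz 0.0018586882588387784 0.0012732090049000075 0.018011481519801503
```

```bash
python3 jog.py '[[0.0018,0.0013,0.009,0,0,0],[0,0,0.009,0,0,0],[0,0,0,0,0,0],[0,0,0,0,0,0],[0,0,0,0,0,0]]'; python3 jog.py '[[0,0,0,0,0,0],[0,0,0,0,0,0],[0,0,0,0,0,0],[0,0,0,0,0,0],[0,0,0,0,0,0]]' 0.0 30; python3 jog.py '[[0,0,0,0,0,0],[0,0,0,0,0,0],[0,0,0,0,0,0]]' 0.0 50; python3 -c "
from plant import r, optics
for i in range(1):
    o=r.get_obs();print(o['torque'],o['qpos'])"
```

```text
time_s: 16.77
tool_pos: [0.4583, 0.0248, 0.0937]
eef_rot: [180.0, -0.0, -115.5]
wrist_force: [1.0, -0.7, -0.4]
opening: 0.697
gripper_force: 0.0
time_s: 17.18
tool_pos: [0.459, 0.0244, 0.0938]
eef_rot: [-179.9, 0.0, -115.5]
wrist_force: [3.4, -1.2, -1.5]
opening: 0.398
gripper_force: 30.0
time_s: 17.43
tool_pos: [0.459, 0.0244, 0.0938]
eef_rot: [-179.9, 0.0, -115.5]
wrist_force: [4.9, -1.3, -2.0]
opening: 0.397
gripper_force: 50.0
[-0.22918968 -0.9529916   0.01868686] [ 35.00166164  40.83472522 -55.66652024 120.0267409   49.01438418
  45.71043093 102.82582793]
```

```bash
cat > t.py <<'E'
from h import *
o=r.get_obs();print('Tz',o['torque'][2].round(3),'yaw',o['eef_rot'][2].round(1),'F',o['wrist_force'].round(1),'z',o['tool_pos'].round(4),'j3,5,7',o['qpos'][[2,4,6]].round(0))
E
python3 jog.py '[[0,0,0.00013,0,0,6],[0,0,0.00013,0,0,6],[0,0,0.00013,0,0,6],[0,0,0.00013,0,0,6],[0,0,0.00013,0,0,6]]' >/dev/null;python3 t.py; python3 jog.py '[[0,0,0.00013,0,0,6],[0,0,0.00013,0,0,6],[0,0,0.00013,0,0,6],[0,0,0.00013,0,0,6]]' >/dev/null;python3 t.py
```

```text
Tz 0.093 yaw -145.7 F [ 1.6  1.4 -1.4] z [0.4582 0.0251 0.0932] j3,5,7 [-49.  44.  77.]
Tz 0.085 yaw -169.7 F [ 0.8  3.  -0.8] z [0.4579 0.0259 0.0926] j3,5,7 [-44.  39.  56.]
```

```bash
python3 jog.py '[[0,0,0.00011,0,0,5],[0,0,0.00011,0,0,5],[0,0,0.00011,0,0,5]]' >/dev/null;python3 t.py; python3 jog.py '[[0,0,0.00011,0,0,5],[0,0,0.00011,0,0,5],[0,0,0.00011,0,0,5]]' >/dev/null;python3 t.py;  python3 jog.py '[[0,0,0.00011,0,0,5],[0,0,0.00011,0,0,5],[0,0,0.00011,0,0,5]]' >/dev/null;python3 t.py
```

```text
Tz 0.118 yaw 175.4 F [ 0.3  4.3 -1.6] z [0.4579 0.0264 0.0923] j3,5,7 [-41.  36.  44.]
Tz 0.119 yaw 160.4 F [ 1.2  4.8 -2.1] z [0.458  0.0269 0.092 ] j3,5,7 [-37.  33.  31.]
Tz 0.107 yaw 145.4 F [ 2.4  6.7 -3.4] z [0.4583 0.0274 0.0916] j3,5,7 [-34.  30.  19.]
```

```bash
python3 jog.py '[[0,0,0.00011,0,0,5],[0,0,0.00011,0,0,5],[0,0,0.00011,0,0,5]]' >/dev/null;python3 t.py; python3 jog.py '[[0,0,0.00011,0,0,5],[0,0,0.00011,0,0,5],[0,0,0.00011,0,0,5]]' >/dev/null;python3 t.py
```

```text
Tz 0.114 yaw 130.4 F [ 3.6  7.6 -5.1] z [0.4587 0.0278 0.0913] j3,5,7 [-30.  27.   7.]
Tz 0.15 yaw 115.4 F [ 4.6  7.4 -6.5] z [0.4591 0.028  0.091 ] j3,5,7 [-26.  24.  -5.]
```

```bash
python3 jog.py '[[0,0,0,0,0,0],[0,0,0,0,0,0],[0,0,0,0,0,0]]' 0.6 >/dev/null; python3 jog.py '[[0,0,-0.003,0,0,0],[0,0,-0.003,0,0,0],[0,0,0,0,0,0],[0,0,0,0,0,0]]';python3 - <<'E'
from h import *
o=r.get_obs();p=o['tool_pos'];print(o['torque'],o['eef_rot'])
d=np.array([.4599,.0262])-p[:2];ya=np.radians(o['eef_rot'][2]);u=np.array([np.cos(ya),np.sin(ya)]);print('dx,dy,dz',d@u,d@[u[1],-u[0]],p[2]-.097)
E
```

```text
time_s: 20.02
tool_pos: [0.4584, 0.0245, 0.0972]
eef_rot: [180.0, 0.0, 115.5]
wrist_force: [-0.2, 0.5, -0.2]
opening: 0.601
gripper_force: 0.0
[-0.0722 -0.1371 -0.0239] [179.9775   0.0115 115.5083]
dx,dy,dz 0.0008586197353153008 0.002087784448433433 0.000164581953401563
```

```bash
python3 jog.py '[[0.0009,0.0021,0,0,0,0],[0,0,0,0,0,0],[0,0,0,0,0,0]]' >/dev/null; python3 t.py; python3 jog.py '[[0,0,0,0,0,0],[0,0,0,0,0,0],[0,0,0,0,0,0],[0,0,0,0,0,0],[0,0,0,0,0,0]]' 0.0 50; python3 t.py;  python3 jog.py '[[0,0,0.00009,0,0,4],[0,0,0.00009,0,0,4],[0,0,0.00009,0,0,4]]' >/dev/null;python3 t.py; python3 jog.py '[[0,0,0.00009,0,0,4],[0,0,0.00009,0,0,4],[0,0,0.00009,0,0,4]]' >/dev/null;python3 t.py
```

```text
Tz -0.031 yaw 115.5 F [ 0.3  0.3 -0.1] z [0.4599 0.0266 0.0969] j3,5,7 [-27.  24.  -5.]
time_s: 20.68
tool_pos: [0.4599, 0.0265, 0.0968]
eef_rot: [180.0, -0.0, 115.5]
wrist_force: [1.1, 0.6, -1.7]
opening: 0.394
gripper_force: 50.0
Tz -0.062 yaw 115.5 F [ 1.1  0.6 -1.7] z [0.4599 0.0265 0.0968] j3,5,7 [-27.  24.  -5.]
Tz 0.177 yaw 103.4 F [ 1.3  0.3 -2.6] z [0.46   0.0266 0.0966] j3,5,7 [-23.  21. -15.]
Tz 0.226 yaw 91.4 F [ 1.6  0.5 -3.5] z [0.46   0.0265 0.0963] j3,5,7 [-20.  18. -24.]
```

```bash
python3 jog.py '[[0,0,0.00009,0,0,4],[0,0,0.00009,0,0,4]]' >/dev/null;python3 t.py;python3 jog.py '[[0,0,0.00009,0,0,4]]' >/dev/null;python3 t.py
```

```text
Tz 0.214 yaw 83.4 F [ 0.6  1.7 -2.8] z [0.4601 0.0265 0.0962] j3,5,7 [-18.  17. -31.]
Tz 0.231 yaw 79.4 F [ 1.1  0.5 -3.2] z [0.4601 0.0265 0.0961] j3,5,7 [-17.  16. -34.]
```

```bash
python3 jog.py '[[0,0,0.00009,0,0,4]]' >/dev/null;python3 t.py;python3 jog.py '[[0,0,0.00009,0,0,4]]' >/dev/null;python3 t.py
```

```text
Tz 0.275 yaw 75.4 F [ 1.9  0.5 -2.1] z [0.4601 0.0265 0.096 ] j3,5,7 [-16.  15. -37.]
Tz 0.309 yaw 71.4 F [ 2.2 -0.3 -2.6] z [0.4601 0.0265 0.0959] j3,5,7 [-15.  14. -40.]
```

```bash
python3 jog.py '[[0,0,0,0,0,0],[0,0,0,0,0,0],[0,0,0,0,0,0],[0,0,0,0,0,0],[0,0,0,0,0,0]]' 0.7; python3 t.py; python3 jog.py '[[0,0,-0.02,0,0,0],[0,0,-0.03,0,0,0],[0.02,0,-0.03,0,0,0],[0.03,0,-0.03,0,0,0],[0.03,0,-0.03,0,0,0]]'; python3 jog.py '[[0,0,0,0,0,0],[0,0,0,0,0,0],[0,0,0,0,0,0],[0,0,0,0,0,0]]'
python3 - <<'E'
from h import *
m=optics.camera_model('wrist');im=optics.snapshot('wrist');cv2.imwrite('pics/w5.png',im[:,:,::-1])
T=optics.snapshot('top');print(blobs(mask(T,(18,150,110),(30,255,255))))
E
```

```text
time_s: 22.02
tool_pos: [0.4597, 0.0264, 0.0959]
eef_rot: [-180.0, 0.0, 71.6]
wrist_force: [-0.5, -0.2, -0.2]
opening: 0.696
gripper_force: 0.0
Tz -0.046 yaw 71.6 F [-0.5 -0.2 -0.2] z [0.4597 0.0264 0.0959] j3,5,7 [-15.  14. -40.]
time_s: 22.43
tool_pos: [0.4847, 0.1013, 0.2365]
eef_rot: [180.0, 0.0, 71.4]
wrist_force: [0.9, 0.3, -0.4]
opening: 0.698
gripper_force: 0.0
time_s: 22.77
tool_pos: [0.4837, 0.0998, 0.2335]
eef_rot: [-179.9, 0.1, 71.5]
wrist_force: [0.3, 0.2, -0.1]
opening: 0.701
gripper_force: 0.0
[([133.7, 197.1], 40, [132, 191, 5, 13]), ([210.1, 199.4], 37, [205, 197, 10, 7]), ([207.4, 204.1], 39, [204, 201, 9, 7])]
```

View pics/w5.png

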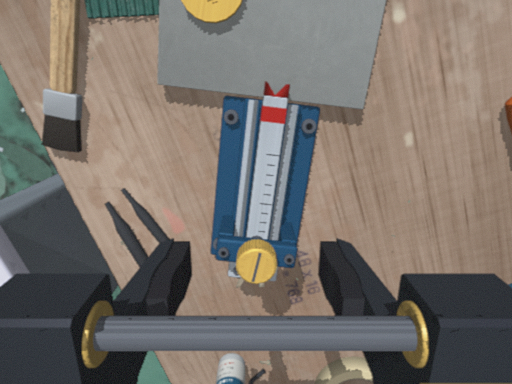

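The view shows the vee out over the block with its tips at (266,84)/(290,87), the head at (257,262), and the blank undisturbed at (212,5). One last check of the nose position before I hand in.

```bash
python3 - <<'E'
from h import *
m=optics.camera_model('wrist');ya=np.radians(-115.5);u=np.array([np.cos(ya),np.sin(ya)]);n=np.array([-u[1],u[0]])
for p,z in(((266,84),.048),((290,87),.048),((257,262),.09)):
    d=plane(m,p,z)[:2]-[.4599,.0262];print(.048+d@u,d@n)
E
```

```text
-0.10642353564004005 -0.010104713633807445
-0.10648579765559767 0.011443047207512679
0.04787639841831875 0.0008226190429316778
```

Same as before clamping, so the bar hasn't moved. The whole bar reads about 3 mm forward of nominal in both views, which is a measurement offset, since the bar was pushed hard against the stop.

```bash
python3 -c "
from plant import r, optics
print(r.sign_off())"
```

```text
the job is handed in; nothing more can be done
None
```

The job is handed in (no verdict returned): the bar is turned with its vee out over the cutting block, pushed against the back stop and clamped at about 0.31–0.35 N m; its nose did not shift during clamping, though it read about 3 mm off nominal, which I took as camera error because the bar had stopped firmly against the back stop.

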